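# Strip the top of a chocolate fountain for washing

### The arm

A 6-joint arm with a two-finger parallel gripper is mounted at the origin on a cart in front of the work surface, level with it; the furniture and walls round the work are solid. World frame = base frame: x ahead of the robot, y to its left, z up, the work surface at z = 0. Lengths are in m, angles in degrees, forces in N, time in s.
With the tool pointing down it reaches from about 0.25 to 0.775 m from the base axis. Payload 8.9 kg.
Tool frame: the origin (TCP) lies at the very end of the fingers, on their centre line; the grasp point (between the pads) lies r.hold_point_z behind it (r.hold_point_z is the distance from the TCP to the grasp point, in m); z points along the fingers, y is the line along which they close (so a half turn about z gives the same grasp; the last joint's range is limited). The gripper opens to 85 mm and grips with 20 to 120 N. Pads are 22 mm wide; open, the fingers measure 114 mm over their backs; the gripper's body (76 mm by 85 mm) begins 54 mm behind the grasp point. The pads swing forward as they close: fully open they stand 13 mm farther back than shut.
Start: joints at [-80.575, 16.656, -8.789, 64.555, 0, 82.019], TCP at [0.157, -0.501, 0.231] pointing down, gripper open.
Joint ranges: [-144.48, 144.48], [-52.06, 99.96], [-74.48, 78.29], [-112.23, 115.85], [-86.99, 84.42], [-180, 180]. Speed limits (degrees/s): [127.2, 127.2, 159.86, 180, 180, 180].

### API

Orientations are given as [roll, pitch, yaw] about the fixed x, y, z axes, in that order (R = Rz(yaw) Ry(pitch) Rx(roll)).
In Python, from rig import r, vision, ticket gives the robot as it stands. The module is installed in compiled form; this text tells all that it offers.
- The arm moves only by the tool arm_command, never from a script. Its argument "deltas" is a list that holds one entry, the list of rows, each a list of 7 numbers: the closure, from -1 (fully open) to 1 (shut), then the shift along the tool's x, y, z in mm, then the turn, a rotation vector about the tool's x, y, z in degrees. In form: [[[jaw, tx, ty, tz, rx, ry, rz], ...]]. A call has exactly 5 rows; each row is the pose to reach, as a shift and turn from the pose commanded when the call began, along the tool's axes at that moment; what a row does not reach only later rows make up. A row lasts 1/8 s, in which the tool goes at most 62.5 mm and 10.7 degrees, less where a joint would pass 70% of its speed; a pose out of reach is approached as far as the arm can. A call with a gripper value outside its range is refused whole. The fingers move at their own pace and stop on an object; the grip force is fixed at half the most. Time passes only in rows, so rows that repeat a pose let the fingers close, or fill a call up. It gives the time, the measured TCP pose, the force, the opening and the grip force at its end, in the units of the state.
- r.state(): the state, without advancing time (a new reading comes with each control period).
- vision.grab_frame(name): name is "scene" or "side" or "wrist"; returns a dict with "pixels" (420x560x3 uint8, red, green, blue), "fx", "fy", "cx", "cy" (pixels), "extrinsics" (4x4, takes a point from camera to world coordinates). Camera axes: x right, y down, z forward; pixel columns grow to the right and rows downward; lengths in m; the calibration is good to about 2 mm. The wrist camera is an equidistant fisheye: a pixel r from the principal point sees the ray r / f radians off the axis. A picture is of the moment at which its call begins. There is no depth.
- ticket.finish_job(): hands the job in; it is judged then, once.
Trained networks look in the newest picture that a camera, given by its name, has taken for a name from the list of things; names that differ only in an ending like _2 or _b are one class to them, and where a whole thing is asked for, a point or a joint stands for the part that bears it (a point fixed in the world has none). Each returns a list of dicts, best first, with "p" (0 to 1); they miss things now and then, are a little off and sometimes report something else, mostly with a low value. They report only what shows in the picture. A call takes as long as a camera call. They do not tell look-alikes from the thing itself.
- vision.recognise(query, camera): "rect" ([centre column, centre row, width, height] in pixels, round what is visible of it).
- vision.regions_of(query, camera): "region" (420x560 bool, what is visible of it) and "rect" ([centre column, centre row, width, height] in pixels, round what is visible of it).
- vision.spot_point(query, camera): "xy" ([column, row] in pixels: a listed point, or the origin of a listed thing).
The state is a dict: "time_s": time; "joint_pos": joint angles; "joint_vel": joint speeds; "joint_efforts": joint torques, N m; "ee_pos": TCP position; "tcp_rot": TCP orientation; "ft_force": force on the tool from outside, world axes, zero at the start; "ft_torque": the same for the moment, N m; "finger_gap": opening from 0.0 (shut) to 1.0 (fully open); "grip_force": force on a finger pad.
Only numpy, scipy, OpenCV 4.12 (cv2) and the standard library are available. Lean on these libraries where they do the work, as an engineer would, in place of code of your own. Each camera call takes 0.05 s, during which the arm holds its last target. There are 200 camera calls.

### The job

The small chocolate fountain is dry and due for washing: lift the bright metal canopy up off its tower, stand it upright in the white washing-up tray and let go of it, then unscrew the black cap that it covered and lift that off. Nobody remembers whether this fountain's cap has a right-hand or a left-hand thread, so try it one way and, if it will not go, the other to find how it loosens. Finish with the cap still held in the gripper, well clear above the top of the tower, not put down, and leave the other things on the table where they are.

Things in the scene. Friction and masses are not known exactly. Their poses are not given: they have to be found in the camera images.
- fountain: Chocolate fountain, fixed on the table. Origin: centre of its foot, z up. Black base 138 mm across, switch knob on its -x side; steel basin 171 mm across, rim 88 mm high; tower tube 44 mm across with a fixed lower tier 106 mm across (98 to 130 mm high) and a ledge 62 mm across, its top 152 mm high, that carries the canopy.
- tower_top (a point): Top of the tower tube, 168 mm above the table, on the fountain's axis; the cap's foot rests here over a threaded neck 37 mm across and 24 mm high. Turned the wrong way the cap is stopped solidly after 2 to 3 degrees. Which way loosens (counter-clockwise from above for a right-hand thread, clockwise for a left-hand one) differs from start to start and cannot be seen.
- canopy: Loose bright metal bell, 0.13 kg. Origin: on its axis in the plane of its lower rim (110 mm across), z up. The bell narrows up to an upright round collar 62 mm across outside, 54 mm inside, straight from 33 mm to its top at 64 mm. On the fountain the rim is 140 mm above the table and the collar surrounds the cap 4 mm away, so it must rise 65 mm to clear it.
- canopy_collar (a point): On the canopy's axis, 48 mm above its lower rim: half-way up the straight part of its collar, which can be gripped across the outside from above in any direction.
- cap_center (a point): Centre of the loose black screw cap, 17 mm above its foot. Eighteen-sided, 46 mm across the flats, 34 mm high plus a 3 mm steel dome on top, 0.06 kg; closing jaws may turn it up to 10 degrees. Pulled up when home it is held. Turned the loosening way it is free after about 50 degrees and stops at about 85: lift it straight up at 55 to 80. It need not rise while turned.
- tray: White square washing-up tray, fixed on the table, 180 mm square outside, walls 4 mm thick and 16 mm high, inner floor 4 mm above the table. Origin: centre of its underside; x and y along its sides.
- price_card_3: Bystander: cream price card 68 mm wide, 49 mm high on a small foot; origin under its centre.
- sweet_pack: Bystander: flat yellow pack of wafers, 46 x 96 x 22 mm; origin under its centre.
- bonbon_scoop: Bystander: steel sweet scoop, 39 x 167 x 20 mm, lying on the table; origin under its centre.
- sugar_tongs: Bystander: steel sweet tongs, 26 x 137 x 15 mm, lying on the table; origin under its centre.
Not all that is in view belongs to the job. There is more than one size of the part that bears cap_center; the job needs the smaller.

How it is judged (in metres and radians):
On the way, in this order (a step that is already met when the one before it is completed fails the run):
1. the canopy is raised clear over the cap, the cap still in place (z of canopy in the frame of fountain above 0.19 m and z of cap_center in the frame of tower_top below 0.025 m), for 0.1 s.
2. the canopy stands upright in the tray, let go, the cap still in place (x of canopy in the frame of tray between -0.045 and 0.045 m and y of canopy in the frame of tray between -0.045 and 0.045 m and z of canopy in the frame of tray below 0.012 m and angle between canopy's own z axis and vertical below 0.12 rad and contact force between canopy and the fingers below 0.1 N and z of cap_center in the frame of tower_top below 0.025 m), for 0.3 s.
3. the cap is gripped and lifted off the tower (z of cap_center in the frame of tower_top above 0.05 m and contact force between cap and the fingers above 0.5 N), for 0.2 s.
At the end, for the whole second after the job is handed in: Canopy upright (0.12 rad) on the tray floor, its axis within 45 mm of the tray's centre along each side, at rest, untouched by the fingers; cap held still by the fingers alone, its centre at least 55 mm above the tower tube's top (about 40 mm above its screwed-on place) (x of canopy in the frame of tray between -0.045 and 0.045 m and y of canopy in the frame of tray between -0.045 and 0.045 m and z of canopy in the frame of tray below 0.012 m and angle between canopy's own z axis and vertical below 0.12 rad and contact force between canopy and the fingers below 0.1 N and linear speed of canopy below 0.02 m/s and z of cap_center in the frame of tower_top above 0.055 m and contact force between cap and the fingers above 0.5 N and contact force between cap and fountain below 0.1 N and contact force between cap and canopy below 0.1 N and contact force between cap and tray below 0.1 N and linear speed of cap below 0.05 m/s); the arm keeps its last pose, push and grip.
It fails at once if the canopy is tipped over (angle between canopy's own z axis and vertical above 0.7 rad).
It fails at once if the price card is pushed away (distance of price_card_3 from where it was at the start of the episode above 0.03 m).
It fails at once if the pack of wafers is pushed away (distance of sweet_pack from where it was at the start of the episode above 0.03 m).
It fails at once if the scoop is pushed away (distance of bonbon_scoop from where it was at the start of the episode above 0.03 m).
It fails at once if the pair of tongs is pushed away (distance of sugar_tongs from where it was at the start of the episode above 0.03 m).
It also fails if it takes over 64 s, if anything falls off the work surface, if the arm or the gripper's body presses on something with over 40 N, if the wrist force passes 120 N, or if a joint passes its speed limit or range.

## Working session

There is one attempt and no reset: what is moved stays moved. The work goes in short steps, Python scripts to look and compute and a tool call to move; the robot and the scene stay as the last step left them, time stands still between calls to the robot, and variables do not carry over. Pictures are saved under pics/ and viewed, at most 10 in all, crops included, and the job is handed in when it is done.

Besides the shell and the picture viewer there is one more tool, called after "Call:" by a JSON object that holds its "name" and its "arguments", one argument or row to a line. arm_command: Moves the arm, as the interface text tells. Its arguments: {"type":"object","properties":{"deltas":{"type":"array"}},"required":["deltas"]}

```bash
mkdir -p pics; cat > h.py <<'E'
import numpy as np, cv2
from rig import r, vision, ticket
def save(n,f): cv2.imwrite(f'pics/{n}.png',f['pixels'][:,:,::-1])
def ray(f,uv,fish=False):
    x=(uv[0]-f['cx'])/f['fx'];y=(uv[1]-f['cy'])/f['fy']
    if fish:
        t=np.hypot(x,y);s=np.sin(t)/max(t,1e-9);d=np.array([x*s,y*s,np.cos(t)])
    else: d=np.array([x,y,1.])
    E=np.array(f['extrinsics']);return E[:3,3],E[:3,:3]@(d/np.linalg.norm(d))
def atz(f,uv,z,fish=False):
    o,d=ray(f,uv,fish);return o+d*(z-o[2])/d[2]
E
python3 - <<'E'
from h import *
s=r.state();print(s['ee_pos'],s['tcp_rot'],r.hold_point_z,s['time_s'],s['finger_gap'])
F={}
for c in ['scene','side']:
    f=F[c]=vision.grab_frame(c);save(c+'0',f)
    print(c,np.array(f['extrinsics'])[:3,3].round(3))
    for q in ['fountain','canopy','tray','tower_top','canopy_collar','cap_center','price_card_3','sweet_pack','bonbon_scoop','sugar_tongs']:
        z={'canopy':.14,'canopy_collar':.188,'tower_top':.168,'cap_center':.185}.get(q,0)
        print(q,[(np.round(d['xy']),round(d['p'],2),atz(f,d['xy'],z)[:2].round(3)) for d in vision.spot_point(q,c)[:4]])
f=[F['scene']['pixels'],F['side']['pixels']]
cv2.imwrite('pics/a.png',cv2.resize(np.vstack(f),None,fx=.7,fy=.7)[:,:,::-1])
E
```

```text
[ 0.15697178 -0.50051325  0.23071218] [-1.79923963e+02 -8.57527557e-03  1.74072388e+01] 0.0187 0.0 0.9993905712847481
scene [-0.247  0.545  0.901]
fountain [(array([300., 223.]), 0.59, array([ 0.538, -0.078]))]
canopy [(array([304., 187.]), 0.92, array([ 0.537, -0.091]))]
tray [(array([243., 268.]), 0.78, array([0.479, 0.177])), (array([165., 280.]), 0.72, array([0.572, 0.379]))]
tower_top []
canopy_collar [(array([304., 181.]), 0.97, array([ 0.514, -0.069]))]
cap_center [(array([205., 321.]), 0.96, array([0.252, 0.391])), (array([301., 179.]), 0.53, array([ 0.529, -0.072]))]
price_card_3 [(array([180., 244.]), 0.65, array([0.677, 0.282])), (array([240., 269.]), 0.65, array([0.48 , 0.184]))]
sweet_pack [(array([301., 190.]), 0.26, array([ 0.675, -0.188]))]
bonbon_scoop [(array([166., 280.]), 0.64, array([0.57 , 0.377]))]
sugar_tongs [(array([396., 216.]), 0.53, array([ 0.378, -0.353]))]
side [ 0.499 -0.907  0.783]
fountain [(array([279., 257.]), 0.79, array([ 0.54, -0.09]))]
canopy [(array([281., 217.]), 0.79, array([ 0.543, -0.084]))]
tray [(array([261., 204.]), 0.79, array([0.489, 0.165]))]
tower_top [(array([280., 166.]), 0.3, array([0.55 , 0.122]))]
canopy_collar [(array([282., 201.]), 0.55, array([ 0.547, -0.083]))]
cap_center [(array([311., 185.]), 0.67, array([ 0.627, -0.006])), (array([227., 168.]), 0.63, array([0.395, 0.085])), (array([279., 198.]), 0.44, array([ 0.54 , -0.062]))]
price_card_3 [(array([313., 184.]), 0.73, array([0.677, 0.282])), (array([280., 201.]), 0.41, array([0.555, 0.177]))]
sweet_pack [(array([309., 318.]), 0.72, array([ 0.604, -0.297]))]
bonbon_scoop [(array([280., 169.]), 0.47, array([0.563, 0.388]))]
sugar_tongs [(array([220., 340.]), 0.44, array([ 0.397, -0.353]))]
```

View pics/scene0.png

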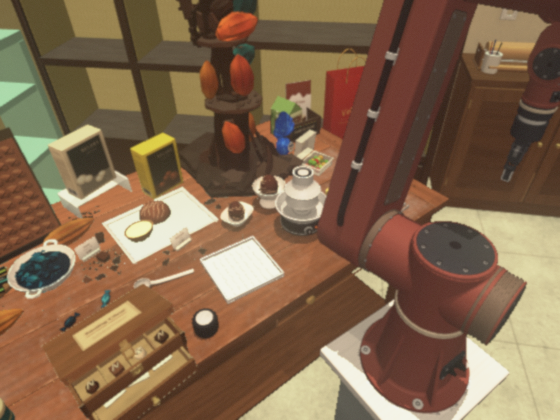

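View pics/side0.png

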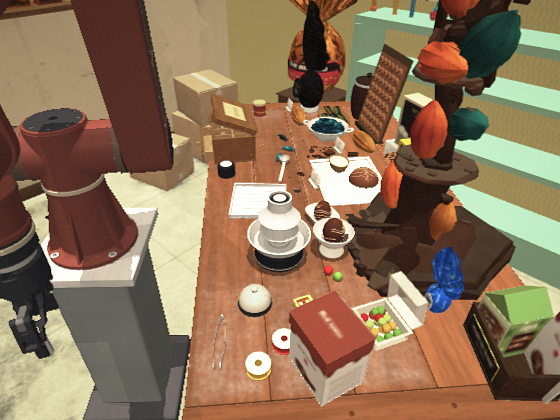

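The scene view shows the fountain with its canopy at about (302,190), the tray at (243,268) and a loose black cap with a white top at (205,321). The side view shows the fountain at (279,235), the tray at (258,200), the loose cap at (227,168) and a white dome (cloche) at (255,298).

Look-alikes:
- **Cap:** the loose one at scene (205,321), or the one inside the canopy collar at scene (303,173).
- **Canopy:** the dome at side (255,298), or the bell on the tower at side (281,212).
- **Tray:** the ribbed square at scene (243,268), or the white board at (160,222).

I choose the bell on the tower, the cap inside its collar, and the ribbed square tray.

```bash
python3 - <<'E'
from h import *
out=[]
for c,(u,v) in {'scene':(275,215),'side':(272,210)}.items():
    f=vision.grab_frame(c)
    out.append(cv2.resize(f['pixels'][v-75:v+75,u-65:u+65],None,fx=3,fy=3,interpolation=cv2.INTER_CUBIC))
    for q in ['tray','canopy','price_card_3','sweet_pack','bonbon_scoop']:
        for d in vision.regions_of(q,c)[:2]:
            m=d['region'].astype(np.uint8)
            cs=max(cv2.findContours(m,0,2)[0],key=cv2.contourArea)
            mm=cv2.boxPoints(cv2.minAreaRect(cs)) if q!='tray' else cv2.approxPolyDP(cs,8,True)[:,0]
            pts=np.array([atz(f,p,.016 if q=='tray' else 0)[:2] for p in mm]) 
            print(c,q,round(d['p'],2),np.round(d['rect']),pts.round(3).tolist() if q=='tray' else atz(f,d['rect'][:2],0)[:2].round(3))
cv2.imwrite('pics/crop.png',np.hstack(out)[:,:,::-1])
E
```

```text
scene tray 0.73 [241. 270.  86.  70.] [[0.563, 0.09], [0.571, 0.266], [0.385, 0.278], [0.375, 0.106]]
scene canopy 0.64 [305. 183.  41.  38.] [ 0.702 -0.227]
scene price_card_3 0.74 [182. 238.  23.  29.] [0.7   0.266]
scene bonbon_scoop 0.57 [165. 279.  61.  19.] [0.573 0.377]
side tray 0.86 [258. 204.  52.  38.] [[0.391, 0.086], [0.481, 0.069], [0.577, 0.252], [0.404, 0.268]]
side canopy 0.83 [280. 209.  42.  39.] [0.553 0.135]
side price_card_3 0.64 [315. 179.  12.  16.] [0.686 0.311]
side sweet_pack 0.54 [281. 197.  21.  13.] [0.558 0.205]
side bonbon_scoop 0.66 [284. 159.  12.  12.] [0.579 0.456]
```

View pics/crop.png

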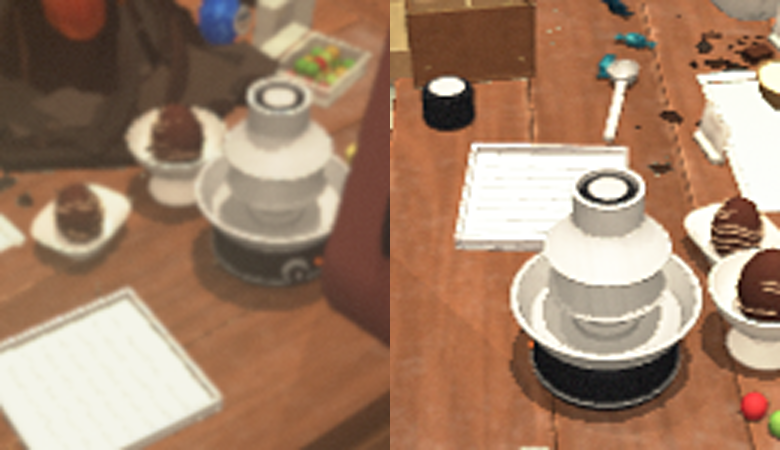

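The crop shows the bell on the tower, its collar top ringing the cap at about scene (302,172) and side (280,197). The tray is empty, centred near (0.476, 0.182). I'm moving above the fountain now.

Call:
{"name": "arm_command", "arguments": {
  "deltas": [
    [[-1, 0, 0, -60, 0, 0, 0], [-1, 0, 0, -110, 0, 0, 0], [-1, 54, -31, -110, 0, 0, 0], [-1, 108, -62, -110, 0, 0, 0], [-1, 162, -93, -110, 0, 0, 0]]
  ]
}}

```text
time_s: 2.33
ee_pos: [0.2847, -0.3624, 0.3414]
tcp_rot: [180.0, -0.0, 17.4]
ft_force: [1.1, -0.4, -0.2]
finger_gap: 0.996
grip_force: 0.0
```

Call:
{"name": "arm_command", "arguments": {
  "deltas": [
    [[-1, 54, -31, 0, 0, 0, 0], [-1, 108, -62, 0, 0, 0, 0], [-1, 162, -93, 0, 0, 0, 0], [-1, 216, -124, 0, 0, 0, 0], [-1, 270, -155, 0, 0, 0, 0]]
  ]
}}

```text
time_s: 2.95
ee_pos: [0.4963, -0.1333, 0.3415]
tcp_rot: [180.0, -0.0, 17.4]
ft_force: [0.6, -0.3, -0.3]
finger_gap: 1.003
grip_force: 0.0
```

Call:
{"name": "arm_command", "arguments": {
  "deltas": [
    [[-1, 30, -19, 0, 0, 0, -10], [-1, 59, -37, 0, 0, 0, -20], [-1, 59, -37, 0, 0, 0, -30], [-1, 59, -37, 0, 0, 0, -40], [-1, 59, -37, 0, 0, 0, -50]]
  ]
}}

```text
time_s: 3.58
ee_pos: [0.5404, -0.082, 0.3412]
tcp_rot: [-180.0, 0.0, 67.8]
ft_force: [-0.7, -1.3, -0.6]
finger_gap: 0.996
grip_force: 0.0
```

Call:
{"name": "arm_command", "arguments": {
  "deltas": [
    [[-1, 0, 0, 0, 0, 0, -10], [-1, 0, 0, 0, 0, 0, -20], [-1, 0, 0, 0, 0, 0, -30], [-1, 0, 0, 0, 0, 0, -40], [-1, 0, 0, 0, 0, 0, -50]]
  ]
}}

```text
time_s: 4.2
ee_pos: [0.5403, -0.0821, 0.3413]
tcp_rot: [-180.0, -0.0, 117.7]
ft_force: [-0.9, -0.5, 0.2]
finger_gap: 0.998
grip_force: 0.0
```

```bash
cat >> h.py <<'E'
from scipy.spatial.transform import Rotation as R
def to(p):
    s=r.state();return (1000*R.from_euler('xyz',s['tcp_rot'],degrees=True).inv().apply(np.array(p)-s['ee_pos'])).round(1)
def tri(a,ua,b,ub):
    A=np.zeros((3,3));y=np.zeros(3)
    for f,u,fi in ((a,ua,0),(b,ub,0)):
        o,d=ray(f,u);P=np.eye(3)-np.outer(d,d);A+=P;y+=P@o
    return np.linalg.solve(A,y)
E
python3 - <<'E'
from h import *
s=r.state();print(s['ee_pos'],s['tcp_rot'],s['joint_pos'],s['time_s'],s['ft_force'])
a=vision.grab_frame('scene');b=vision.grab_frame('side');w=vision.grab_frame('wrist');save('w1',w)
print('tri',tri(a,(302.3,172.3),b,(280.3,197.3)))
for q,z in [('canopy',.14),('canopy_collar',.188),('cap_center',.185),('fountain',0)]:
    print(q,[(np.round(d['xy']),round(d['p'],2),atz(w,d['xy'],z,True)[:2].round(3)) for d in vision.spot_point(q,'wrist')[:3]])
for q in ['canopy','cap_center']:
    for d in vision.regions_of(q,'wrist')[:2]: print(q,d['p'],d['rect'])
print(w['fx'],w['cx'],w['cy'],np.array(w['extrinsics']).round(3))
E
```

```text
[ 0.5402765  -0.08212724  0.34127725] [-1.79995077e+02 -4.40632230e-03  1.17734594e+02] [-1.63092132e+01  1.73006919e+01  8.48733307e+00  8.11932434e+01
 -2.55420442e-04  4.59561929e+01] 4.2 [-0.87358196 -0.49371239  0.15682216]
tri [ 0.5402085  -0.08245989  0.19913885]
canopy []
canopy_collar []
cap_center [(array([278., 192.]), 0.83, array([ 0.537, -0.083]))]
fountain []
canopy 0.85 [282.1, 180.4, 102.1, 102.1]
cap_center 0.8 [280.8, 193.3, 54.7, 50.6]
325.19226210127806 282.432263515624 207.72554288920293 [[ 0.886  0.446  0.123  0.51 ]
 [ 0.463 -0.854 -0.237 -0.021]
 [-0.     0.268 -0.964  0.484]
 [ 0.     0.     0.     1.   ]]
```

View pics/w1.png

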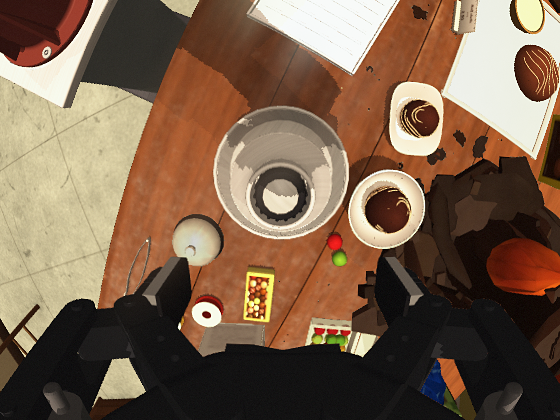

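The wrist view shows the collar ring and cap concentric at about (280,195), with the dome at (197,241) and the tray above at (325,30). This agrees with the triangulation, so I'm descending part-way to re-measure.

Call:
{"name": "arm_command", "arguments": {
  "deltas": [
    [[-1, 0, 0, 30, 0, 0, 0], [-1, 0, 0, 60, 0, 0, 0], [-1, 0, 0, 90, 0, 0, 0], [-1, 0, 0, 110, 0, 0, 0], [-1, 0, 0, 110, 0, 0, 0]]
  ]
}}

```text
time_s: 5.28
ee_pos: [0.5394, -0.0819, 0.2302]
tcp_rot: [-179.9, -0.1, 117.4]
ft_force: [0.5, -0.1, 0.5]
finger_gap: 1.0
grip_force: 0.0
```

```bash
python3 - <<'E'
from h import *
s=r.state();print(s['ee_pos'],s['tcp_rot'],s['joint_pos'])
w=vision.grab_frame('wrist');save('w2',w)
for q,z in [('canopy',.14),('canopy_collar',.188),('cap_center',.185)]:
    print(q,[(np.round(d['xy']),round(d['p'],2),atz(w,d['xy'],z,True)[:2].round(4)) for d in vision.spot_point(q,'wrist')[:3]])
def fit(reg,z,rad):  # outline pixels at top edge -> plane z
    c=max(cv2.findContours(reg.astype(np.uint8),0,1)[0],key=cv2.contourArea)[:,0]
    P=np.array([atz(w,p,z,True)[:2] for p in c]);return cv2.minEnclosingCircle((P*1000).astype(np.float32))
for q,z in [('canopy',.14),('cap_center',.202)]:
    for d in vision.regions_of(q,'wrist')[:2]: print(q,d['p'],np.round(d['rect']),fit(d['region'],z,0))
E
```

```text
[ 0.53940648 -0.08187861  0.23016303] [-1.79889144e+02 -1.06400380e-01  1.17360496e+02] [-1.63102178e+01  1.90640669e+01 -5.55082859e+00  6.55387596e+01
  4.14008923e-04  4.63291830e+01]
canopy []
canopy_collar []
cap_center [(array([281., 233.]), 0.84, array([ 0.539, -0.081]))]
canopy 0.88 [282. 214. 148. 154.] ((542.9322509765625, -86.37760162353516), 61.02729797363281)
canopy 0.44 [336.  32. 157.  64.] ((501.12664794921875, 82.15278625488281), 57.584632873535156)
```

View pics/w2.png

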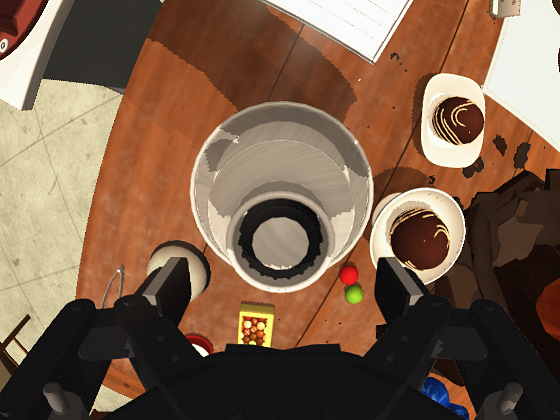

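The collar ring is centred at about (280,242), midway between the fingers (188 and 377). I'm descending to grip.

Call:
{"name": "arm_command", "arguments": {
  "deltas": [
    [[-1, 0, 0, 25, 0, 0, 0], [-1, 0, 0, 40, 0, 0, 0], [-1, 0, 0, 50, 0, 0, 0], [-1, 0, 0, 57, 0, 0, 0], [-1, 0, 0, 60, 0, 0, 0]]
  ]
}}

```text
time_s: 6.2
ee_pos: [0.5404, -0.0821, 0.1712]
tcp_rot: [-180.0, -0.0, 117.4]
ft_force: [-0.1, 0.1, -0.6]
finger_gap: 1.001
grip_force: 0.0
```

Call:
{"name": "arm_command", "arguments": {
  "deltas": [
    [[0, 0, 0, 0, 0, 0, 0], [0.3, 0, 0, 0, 0, 0, 0], [1, 0, 0, 0, 0, 0, 0], [1, 0, 0, 0, 0, 0, 0], [1, 0, 0, 0, 0, 0, 0]]
  ]
}}

```text
time_s: 6.82
ee_pos: [0.5405, -0.0823, 0.1723]
tcp_rot: [180.0, 0.1, 117.4]
ft_force: [-1.1, 0.7, 6.0]
finger_gap: 0.717
grip_force: 64.8
```

Call:
{"name": "arm_command", "arguments": {
  "deltas": [
    [[1, 0, 0, -20, 0, 0, 0], [1, 0, 0, -45, 0, 0, 0], [1, 0, 0, -75, 0, 0, 0], [1, 0, 0, -100, 0, 0, 0], [1, 0, 0, -115, 0, 0, 0]]
  ]
}}

```text
time_s: 7.45
ee_pos: [0.5407, -0.0822, 0.2877]
tcp_rot: [179.9, 0.1, 117.4]
ft_force: [0.2, 0.4, -2.1]
finger_gap: 0.719
grip_force: 65.6
```

```bash
python3 - <<'E'
from h import *
s=r.state();print(s['ee_pos'],s['tcp_rot'],s['joint_pos'],s['finger_gap'],s['grip_force'])
b=vision.grab_frame('side');w=vision.grab_frame('wrist')
cv2.imwrite('pics/lift.png',np.hstack([cv2.resize(b['pixels'][90:290,180:400],(440,400)),cv2.resize(w['pixels'][60:360,140:410],(360,400))])[:,:,::-1])
print(to([.476,.182,s['ee_pos'][2]]))
E
```

```text
[ 0.54068642 -0.08218375  0.28771382] [1.79935698e+02 6.01652491e-02 1.17410653e+02] [-1.63034983e+01  1.76786473e+01  1.12218376e+00  7.33554813e+01
  9.49432158e-04  4.62858158e+01] 0.7188269132327997 65.59524558484554
[264.6  64.   -0.4]
```

View pics/lift.png

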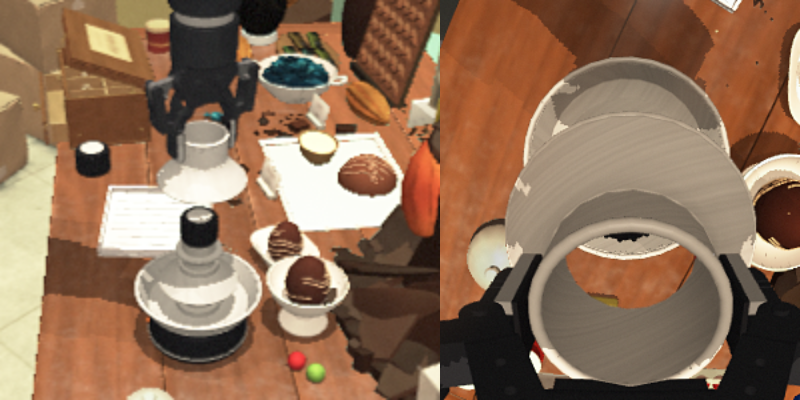

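The side view shows the canopy held upright and clear, with the black cap still on the tower at (198,228). I'm carrying it over the tray.

Call:
{"name": "arm_command", "arguments": {
  "deltas": [
    [[1, 30, 7, 0, 0, 0, 0], [1, 80, 19, 0, 0, 0, 0], [1, 130, 31, 0, 0, 0, 0], [1, 180, 43, 0, 0, 0, 0], [1, 220, 53, 0, 0, 0, 0]]
  ]
}}

```text
time_s: 8.18
ee_pos: [0.4849, 0.1393, 0.2852]
tcp_rot: [-179.9, -0.0, 117.4]
ft_force: [1.0, -1.0, -1.3]
finger_gap: 0.722
grip_force: 65.6
```

Call:
{"name": "arm_command", "arguments": {
  "deltas": [
    [[1, 30, 8, 0, 0, 0, 0], [1, 44, 11, 30, 0, 0, 0], [1, 44, 11, 70, 0, 0, 0], [1, 44, 11, 110, 0, 0, 0], [1, 44, 11, 130, 0, 0, 0]]
  ]
}}

```text
time_s: 8.8
ee_pos: [0.4736, 0.1813, 0.1532]
tcp_rot: [-179.8, -0.1, 117.4]
ft_force: [0.1, 0.4, -1.1]
finger_gap: 0.715
grip_force: 65.6
```

```bash
python3 - <<'E'
from h import *
s=r.state();print(s['ee_pos'],s['tcp_rot'],s['joint_pos'],s['finger_gap'],s['grip_force'])
out=[]
for c,(u,v) in {'side':(262,190),'scene':(243,255)}.items():
    b=vision.grab_frame(c)
    out.append(cv2.resize(b['pixels'][v-65:v+65,u-60:u+60],None,fx=3,fy=3))
    E=np.linalg.inv(np.array(b['extrinsics']))
    for p in ([*s['ee_pos'][:2],s['ee_pos'][2]-.032],[*s['ee_pos'][:2],.004],[.476,.182,.004]):
        q=E@np.r_[p,1];print(c,b['fx']*q[0]/q[2]+b['cx'],b['fy']*q[1]/q[2]+b['cy'])
cv2.imwrite('pics/tray.png',np.hstack(out)[:,:,::-1])
E
```

```text
[0.47358975 0.18133623 0.15317906] [-1.79764172e+02 -6.11113417e-02  1.17415703e+02] [ 1.26871762e+01  1.83366389e+01 -1.88331351e+01  5.30738415e+01
 -8.53734081e-04  7.52713496e+01] 0.714564074420962 65.64921917393804
side 255.05085356074073 169.81172043949417
side 255.83959824400907 200.02914504621074
side 256.5662425371517 199.90426372968855
scene 239.080375050707 240.2396877365918
scene 242.1446994694104 269.2455870624947
scene 241.51582804946898 268.8375174952506
```

View pics/tray.png

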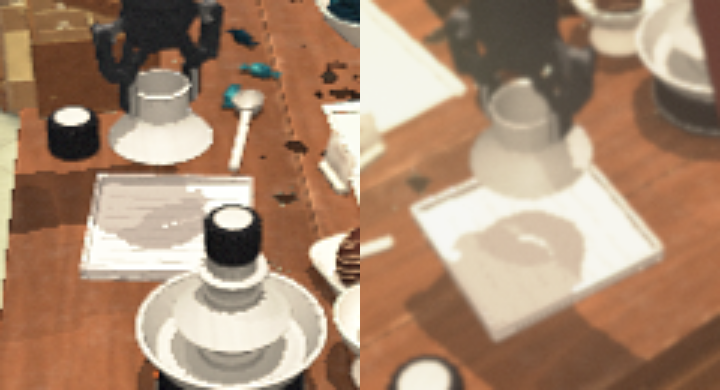

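The predicted centre lands at the middle of the tray in both views: side crop (162,225) and scene crop (537,237). I'm lowering it.

Call:
{"name": "arm_command", "arguments": {
  "deltas": [
    [[1, 0, 0, 40, 0, 0, 0], [1, 0, 0, 80, 0, 0, 0], [1, 0, 0, 100, 0, 0, 0], [1, 0, 0, 110, 0, 0, 0], [1, 0, 0, 114, 0, 0, 0]]
  ]
}}

```text
time_s: 9.52
ee_pos: [0.476, 0.1818, 0.0425]
tcp_rot: [180.0, 0.0, 117.4]
ft_force: [-0.6, -0.5, -1.2]
finger_gap: 0.713
grip_force: 65.7
```

Call:
{"name": "arm_command", "arguments": {
  "deltas": [
    [[1, 0, 0, 1, 0, 0, 0], [1, 0, 0, 2, 0, 0, 0], [1, 0, 0, 2, 0, 0, 0], [1, 0, 0, 2, 0, 0, 0], [1, 0, 0, 2, 0, 0, 0]]
  ]
}}

```text
time_s: 10.15
ee_pos: [0.4757, 0.1817, 0.0404]
tcp_rot: [180.0, 0.0, 117.4]
ft_force: [-0.6, 0.7, -1.9]
finger_gap: 0.719
grip_force: 65.7
```

Call:
{"name": "arm_command", "arguments": {
  "deltas": [
    [[1, 0, 0, 1, 0, 0, 0], [1, 0, 0, 2, 0, 0, 0], [1, 0, 0, 3, 0, 0, 0], [1, 0, 0, 4, 0, 0, 0], [1, 0, 0, 4, 0, 0, 0]]
  ]
}}

```text
time_s: 10.78
ee_pos: [0.4757, 0.1817, 0.038]
tcp_rot: [180.0, 0.0, 117.4]
ft_force: [-6.9, -2.5, 26.8]
finger_gap: 0.716
grip_force: 68.4
```

Call:
{"name": "arm_command", "arguments": {
  "deltas": [
    [[1, 0, 0, -2, 0, 0, 0], [0.3, 0, 0, -2, 0, 0, 0], [-0.4, 0, 0, -2, 0, 0, 0], [-1, 0, 0, -2, 0, 0, 0], [-1, 0, 0, -2, 0, 0, 0]]
  ]
}}

```text
time_s: 11.4
ee_pos: [0.4755, 0.1817, 0.0382]
tcp_rot: [-180.0, -0.0, 117.4]
ft_force: [0.4, 0.3, -0.4]
finger_gap: 1.001
grip_force: 0.0
```

```bash
python3 - <<'E'
from h import *
s=r.state();print(s['ee_pos'],s['finger_gap'],s['ft_force'],s['grip_force'])
w=vision.grab_frame('wrist')
for d in vision.regions_of('canopy','wrist')[:2]: print(d['p'],d['rect'])
E
```

```text
[0.47554626 0.18167178 0.03815469] 1.0007331376175 [ 0.37680684  0.25269849 -0.41066016] 0.0
0.6 [283.5, 244.8, 187.2, 208.1]
```

Call:
{"name": "arm_command", "arguments": {
  "deltas": [
    [[-1, 0, 0, -15, 0, 0, 0], [-1, 0, 0, -45, 0, 0, 0], [-1, 0, 0, -90, 0, 0, 0], [-1, 0, 0, -140, 0, 0, 0], [-1, 0, 0, -190, 0, 0, 0]]
  ]
}}

```text
time_s: 12.12
ee_pos: [0.4754, 0.1816, 0.2311]
tcp_rot: [179.9, 0.0, 117.4]
ft_force: [1.6, -1.0, 0.2]
finger_gap: 0.996
grip_force: 0.0
```

Call:
{"name": "arm_command", "arguments": {
  "deltas": [
    [[-1, 0, 0, -20, 0, 0, 0], [-1, -50, -12, -20, 0, 0, 0], [-1, -100, -24, -20, 0, 0, 0], [-1, -150, -36, -20, 0, 0, 0], [-1, -200, -48, -20, 0, 0, 0]]
  ]
}}

```text
time_s: 12.75
ee_pos: [0.5252, -0.0195, 0.2496]
tcp_rot: [179.9, 0.0, 117.4]
ft_force: [0.8, 0.1, -0.5]
finger_gap: 0.996
grip_force: 0.0
```

```bash
python3 - <<'E'
from h import *
s=r.state();print(s['ee_pos'],s['tcp_rot'],to([.54,-.0823,.230]),to([.54,-.0823,.163]))
b=vision.grab_frame('side')
cv2.imwrite('pics/placed.png',cv2.resize(b['pixels'][120:270,190:370],(720,600))[:,:,::-1])
E
```

```text
[ 0.52521675 -0.0195291   0.24956846] [1.79938437e+02 3.95250381e-02 1.17414496e+02] [-62.5 -15.8  19.6] [-62.5 -15.9  86.6]
```

View pics/placed.png

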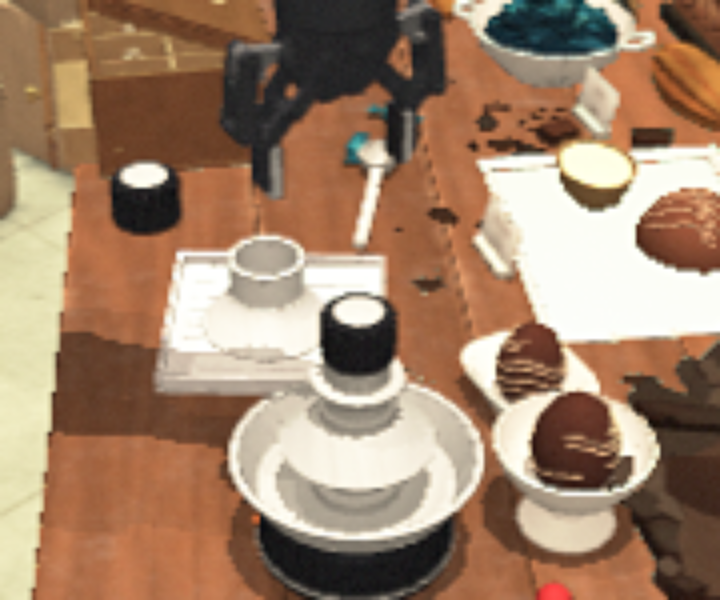

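The canopy stands upright in the middle of the tray at crop (266,310), released, and the cap is still on the tower at (358,333). I'm moving above the cap and re-measuring from close up.

Call:
{"name": "arm_command", "arguments": {
  "deltas": [
    [[-1, -40, -10, 0, 0, 0, 0], [-1, -62, -16, 0, 0, 0, 0], [-1, -62, -16, 10, 0, 0, 0], [-1, -62, -16, 20, 0, 0, 0], [-1, -62, -16, 20, 0, 0, 0]]
  ]
}}

```text
time_s: 13.42
ee_pos: [0.5385, -0.0792, 0.2275]
tcp_rot: [-179.9, -0.1, 117.5]
ft_force: [0.6, -0.7, 0.5]
finger_gap: 1.004
grip_force: 0.0
```

```bash
python3 - <<'E'
from h import *
s=r.state();print(s['ee_pos'],s['tcp_rot'])
w=vision.grab_frame('wrist');save('w3',w)
print([(d['xy'],d['p'],atz(w,d['xy'],.185,True)) for d in vision.spot_point('cap_center','wrist')[:2]])
E=np.linalg.inv(w['extrinsics']); q=E@np.r_[s['ee_pos'][:2],.204,1]; t=np.arctan2(np.hypot(q[0],q[1]),q[2]); k=t/np.hypot(q[0],q[1]); print('axis at',w['cx']+w['fx']*k*q[0],w['cy']+w['fy']*k*q[1])
cv2.imwrite('pics/w3c.png',cv2.resize(w['pixels'][150:310,160:400],(720,480))[:,:,::-1])
E
```

```text
[ 0.53849085 -0.07918215  0.22745126] [-1.79925327e+02 -8.40400455e-02  1.17467129e+02]
[([278.2, 242.5], 0.83, array([ 0.53924516, -0.08388529,  0.185     ]))]
axis at 280.41197362489453 247.54035404145446
```

View pics/w3c.png

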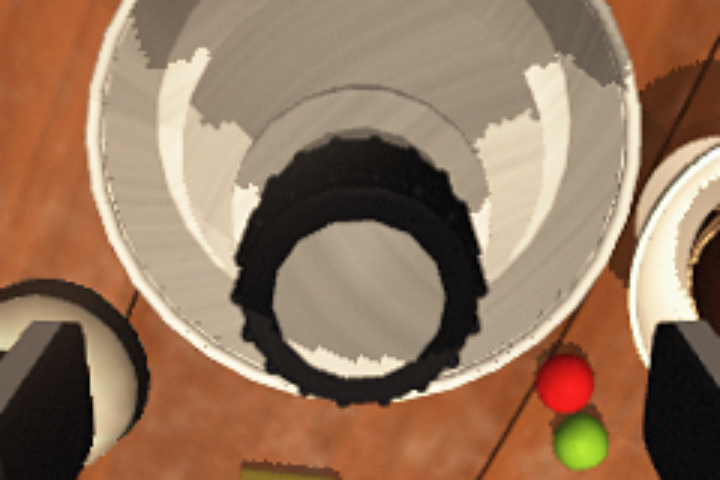

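The cap top sits at about wrist (280,250), against the predicted tool axis at (280,248). That is within 2 mm and centred between the fingers, so I'm descending and gripping.

Call:
{"name": "arm_command", "arguments": {
  "deltas": [
    [[-1, 0, 0, 15, 0, 0, 0], [-1, 0, 0, 35, 0, 0, 0], [-1, 0, 0, 50, 0, 0, 0], [-1, 0, 0, 62, 0, 0, 0], [-1, 0, 0, 67, 0, 0, 0]]
  ]
}}

```text
time_s: 14.15
ee_pos: [0.5391, -0.0802, 0.1605]
tcp_rot: [-180.0, -0.0, 117.4]
ft_force: [-0.1, 0.3, -0.4]
finger_gap: 1.0
grip_force: 0.0
```

Call:
{"name": "arm_command", "arguments": {
  "deltas": [
    [[0, 0, 0, 0, 0, 0, 0], [0.3, 0, 0, 0, 0, 0, 0], [1, 0, 0, 0, 0, 0, 0], [1, 0, 0, 0, 0, 0, 0], [1, 0, 0, 0, 0, 0, 0]]
  ]
}}

```text
time_s: 14.78
ee_pos: [0.5388, -0.0809, 0.1621]
tcp_rot: [-179.9, 0.1, 117.4]
ft_force: [-5.1, -2.5, 7.0]
finger_gap: 0.533
grip_force: 61.0
```

```bash
python3 - <<'E'
from h import *
s=r.state();print(s['ee_pos'],s['tcp_rot'],s['joint_pos'],s['ft_force'],s['ft_torque'],s['joint_efforts'],s['finger_gap'])
E
```

```text
[ 0.53880349 -0.08092511  0.16211936] [-1.79931183e+02  5.26042816e-02  1.17379837e+02] [-16.17949693  21.55708886 -12.53232798  55.92420228  -0.08554241
  46.44070828] [-5.06567788 -2.53942952  7.0031413 ] [-0.40197732  1.10200581 -0.08959084] [ 1.63896773e+00 -5.47931242e+01  3.17944193e+01 -1.95623025e+00
  1.11634713e+00 -3.79264285e-02] 0.5330012217116202
```

Call:
{"name": "arm_command", "arguments": {
  "deltas": [
    [[1, 0, 0, 0, 0, 0, -2], [1, 0, 0, 0, 0, 0, -4], [1, 0, 0, 0, 0, 0, -6], [1, 0, 0, 0, 0, 0, -6], [1, 0, 0, 0, 0, 0, -6]]
  ]
}}

```text
time_s: 15.4
ee_pos: [0.538, -0.081, 0.1621]
tcp_rot: [-179.9, 0.0, 123.3]
ft_force: [-8.9, -3.1, 9.3]
finger_gap: 0.529
grip_force: 60.4
```

```bash
python3 - <<'E'
from h import *
s=r.state();print(s['ee_pos'],s['tcp_rot'],s['joint_pos'],s['ft_force'],s['ft_torque'],s['joint_efforts'][5],s['finger_gap'])
E
```

```text
[ 0.53801205 -0.08103673  0.16210863] [-1.79857038e+02  7.48262656e-03  1.23308145e+02] [-16.19747291  21.53906478 -12.56178809  55.98629283  -0.11357741
  40.49447806] [-8.91618104 -3.09271425  9.27782257] [-0.50020539  1.7739252  -0.7123056 ] -0.7473002001643181 0.5294602999174775
```

Call:
{"name": "arm_command", "arguments": {
  "deltas": [
    [[1, 0, 0, 0, 0, 0, -2], [1, 0, 0, 0, 0, 0, -4], [1, 0, 0, 0, 0, 0, -6], [1, 0, 0, 0, 0, 0, -6], [1, 0, 0, 0, 0, 0, -6]]
  ]
}}

```text
time_s: 16.02
ee_pos: [0.5369, -0.0802, 0.162]
tcp_rot: [-179.8, -0.2, 129.3]
ft_force: [-12.7, 1.6, 13.5]
finger_gap: 0.53
grip_force: 60.5
```

```bash
python3 - <<'E'
from h import *
s=r.state();print(s['ee_pos'],s['tcp_rot'],s['ft_force'],s['ft_torque'],s['joint_efforts'][5],s['finger_gap'])
E
```

```text
[ 0.53691888 -0.0801521   0.16200425] [-1.79834982e+02 -1.52942189e-01  1.29279281e+02] [-12.67628527   1.6034061   13.52497261] [ 0.27223177  2.68634895 -1.34501127] -1.3914788514375687 0.5295068360448844
```

The resisting torque keeps growing (0.7 to 1.35 N·m), so counter-clockwise is stopped. I'm trying clockwise.

Call:
{"name": "arm_command", "arguments": {
  "deltas": [
    [[1, 0, 0, 0, 0, 0, 4], [1, 0, 0, 0, 0, 0, 8], [1, 0, 0, 0, 0, 0, 12], [1, 0, 0, 0, 0, 0, 16], [1, 0, 0, 0, 0, 0, 20]]
  ]
}}

```text
time_s: 16.65
ee_pos: [0.5389, -0.0811, 0.1621]
tcp_rot: [-179.9, 0.1, 109.3]
ft_force: [-4.6, -2.2, 6.0]
finger_gap: 0.526
grip_force: 60.4
```

```bash
python3 - <<'E'
from h import *
s=r.state();print(s['ee_pos'],s['tcp_rot'],s['ft_force'],s['ft_torque'],s['joint_efforts'][5],s['finger_gap'])
E
```

```text
[ 0.53890968 -0.08107351  0.16212299] [-1.79944248e+02  7.86074045e-02  1.09251650e+02] [-4.56845106 -2.17776099  5.96987167] [-0.52778437  1.11330749  0.12962453] -0.8134519681334496 0.5255700882551655
```

Clockwise turns freely (0.13 N·m), so it is a left-hand thread. I'm turning on.

Call:
{"name": "arm_command", "arguments": {
  "deltas": [
    [[1, 0, 0, 0, 0, 0, 8], [1, 0, 0, 0, 0, 0, 16], [1, 0, 0, 0, 0, 0, 24], [1, 0, 0, 0, 0, 0, 32], [1, 0, 0, 0, 0, 0, 40]]
  ]
}}

```text
time_s: 17.27
ee_pos: [0.5398, -0.0807, 0.1622]
tcp_rot: [179.9, 0.0, 69.1]
ft_force: [-1.0, 0.2, 3.4]
finger_gap: 0.526
grip_force: 60.6
```

Call:
{"name": "arm_command", "arguments": {
  "deltas": [
    [[1, 0, 0, 0, 0, 0, 5], [1, 0, 0, 0, 0, 0, 10], [1, 0, 0, 0, 0, 0, 15], [1, 0, 0, 0, 0, 0, 15], [1, 0, 0, 0, 0, 0, 15]]
  ]
}}

```text
time_s: 17.9
ee_pos: [0.54, -0.0805, 0.1621]
tcp_rot: [179.9, -0.0, 54.5]
ft_force: [-1.7, -0.1, 6.3]
finger_gap: 0.527
grip_force: 60.8
```

```bash
python3 - <<'E'
from h import *
s=r.state();print(s['ee_pos'],s['tcp_rot'],s['ft_force'],s['ft_torque'],s['joint_efforts'][5],s['finger_gap'],s['joint_pos'])
E
```

```text
[ 0.53999405 -0.0805183   0.16213138] [ 1.79912222e+02 -3.38397466e-02  5.45351590e+01] [-1.68640768 -0.09746493  6.34501812] [ 0.11547877  0.20328986 -0.01807353] -0.0001501774022472091 0.5274262775485835 [-1.61559616e+01  2.15796064e+01 -1.24959339e+01  5.58304300e+01
  2.91161070e-03  1.09308908e+02]
```

Turned about 63°, and the torque is nearly zero. I'm lifting gently first to see whether it is free.

Call:
{"name": "arm_command", "arguments": {
  "deltas": [
    [[1, 0, 0, -1, 0, 0, 0], [1, 0, 0, -2, 0, 0, 0], [1, 0, 0, -4, 0, 0, 0], [1, 0, 0, -6, 0, 0, 0], [1, 0, 0, -6, 0, 0, 0]]
  ]
}}

```text
time_s: 18.52
ee_pos: [0.5395, -0.0804, 0.1675]
tcp_rot: [180.0, -0.0, 54.4]
ft_force: [0.6, 1.6, -0.5]
finger_gap: 0.529
grip_force: 61.2
```

No downward pull, so the cap is free. I'm lifting it to about 100 mm above its place.

Call:
{"name": "arm_command", "arguments": {
  "deltas": [
    [[1, 0, 0, -10, 0, 0, 0], [1, 0, 0, -25, 0, 0, 0], [1, 0, 0, -50, 0, 0, 0], [1, 0, 0, -75, 0, 0, 0], [1, 0, 0, -95, 0, 0, 0]]
  ]
}}

```text
time_s: 19.15
ee_pos: [0.5397, -0.0804, 0.2646]
tcp_rot: [179.9, -0.0, 54.4]
ft_force: [0.0, -0.3, -0.8]
finger_gap: 0.525
grip_force: 61.3
```

Call:
{"name": "arm_command", "arguments": {
  "deltas": [
    [[1, 0, 0, 0, 0, 0, 0], [1, 0, 0, 0, 0, 0, 0], [1, 0, 0, 0, 0, 0, 0], [1, 0, 0, 0, 0, 0, 0], [1, 0, 0, 0, 0, 0, 0]]
  ]
}}

```text
time_s: 19.77
ee_pos: [0.5393, -0.0803, 0.262]
tcp_rot: [-180.0, 0.0, 54.4]
ft_force: [-0.1, 0.5, -0.0]
finger_gap: 0.529
grip_force: 61.4
```

```bash
python3 - <<'E'
from h import *
s=r.state();print(s['ee_pos'],s['finger_gap'],s['grip_force'],s['ft_force'])
b=vision.grab_frame('side')
cv2.imwrite('pics/end.png',cv2.resize(b['pixels'][100:290,180:370],(600,600))[:,:,::-1])
E
```

```text
[ 0.53925404 -0.08029519  0.26197789] 0.5294209229450602 61.362745352089405 [-0.0751205   0.45879297 -0.01836941]
```

View pics/end.png

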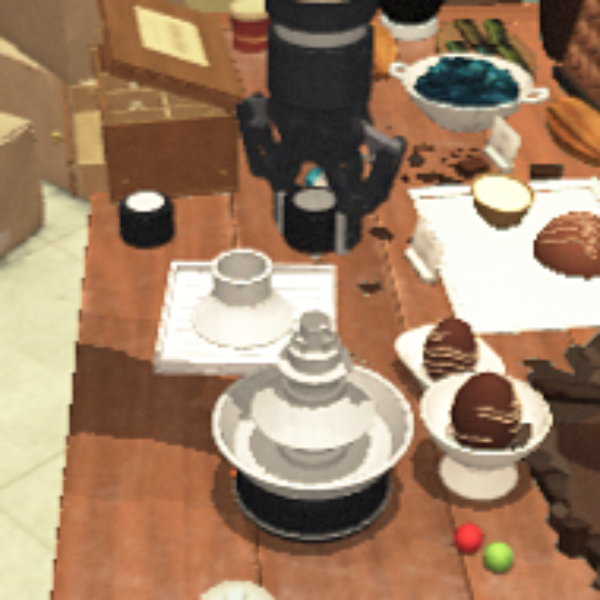

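The picture shows the cap held in the gripper at (312,220), the bare threaded neck at (315,330), and the canopy upright in the tray at (242,300). I'm handing the job in.

```bash
python3 -c "
from rig import ticket
print(ticket.finish_job())"
```

```text
the job is handed in; nothing more can be done
None
```

I handed the job in at about 20 s: the canopy stands released and upright in the tray, and the cap, which loosened clockwise (left-hand thread), is held about 100 mm above its place; the interface gave no verdict.

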